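# Seat the V-block tray in its bench nest over the retaining bar

## Robot

A 6-joint arm with a two-finger parallel gripper is mounted at the origin on the work surface; the furniture and walls round the work are solid. World frame = base frame: x ahead of the robot, y to its left, z up, the work surface at z = 0. Lengths are in mm, angles in rad, forces in N, time in s.
With the tool pointing down it reaches from about 375 to 825 mm from the base axis. Payload 5.5 kg.
Tool frame: the origin (TCP) lies at the very end of the fingers, on their centre line; the grasp point (between the pads) lies 19 mm behind it; x points along the fingers, y is the direction in which the jaws open and shut, and the axes are right-handed (so a half turn about x gives the same grasp; the last joint's range is limited). The gripper opens to 85 mm and grips with 20 to 120 N. Pads are 22 mm wide; open, the fingers measure 114 mm over their backs; the gripper's body (76 mm by 85 mm) begins 54 mm behind the grasp point. The pads swing forward as they close: fully open they stand 13 mm farther back than shut.
Start: joints at [1.29, 0.314, -0.047, 1.21, 0, 1.571], TCP at [166.271, 576.497, 231.299] pointing down, gripper open.
Joint ranges: [-2.67, 2.67], [-0.69, 1.73], [-1.03, 1.25], [-2.08, 2.16], [-1.42, 1.45], [-3.14, 3.14]. Speed limits (rad/s): [2.39, 2.39, 3.01, 3.14, 3.14, 3.14].

## Interface

Orientations are given as a unit quaternion [x, y, z, w].
In Python, from cell import sensors, vision, bot gives the robot as it stands.
- The arm moves only by the tool step_arm, never from a script. Its argument "targets" is a list of rows, each a list of 5 numbers: the shift along the world's x, y, z in mm, then the turn about the world's z in degrees, then the opening, from 0 (shut) to 1 (fully open). A call has 1 to 5 rows; each row shifts and turns the commanded pose from where the row before left it; what a row does not reach is not made up. A row lasts 1/8 s, in which the tool goes at most 62.5 mm and 10.7 degrees, less where a joint would pass 70% of its speed; a pose out of reach is approached as far as the arm can. A call with a gripper value outside its range is refused whole. The fingers move at their own pace and stop on an object; "force" is the grip in N (left out, the last holds). Time passes only in rows, so rows that do not move let the fingers close. It gives the time, the measured TCP pose, the force and the opening at its end, in the units of the state.
- sensors.sense(): the state, without advancing time (a new reading comes with each control period).
- vision.grab_frame(name): name is "scene" or "top"; returns a dict with "frame" (480x640x3 uint8, blue, green, red), "K" (3x3 intrinsics, pixels), "T" (4x4, takes a point from camera to world coordinates). Camera axes: x right, y down, z forward; pixel columns grow to the right and rows downward; lengths in mm; the calibration is good to about 2 mm. A picture is of the moment at which its call begins. There is no depth.
- bot.hand_in(): hands the job in, once; it reports no verdict.
The state is a dict: "clock": time; "q": joint angles; "qd": joint speeds; "tau": joint torques, N m; "eef_pos": TCP position; "orientation": TCP orientation; "wrist_force": force on the tool from outside, world axes, zero at the start; "torque": the same for the moment, N m; "finger_gap": finger opening in mm.
Only numpy, scipy, OpenCV 4.12 (cv2) and the standard library are available. Lean on these libraries where they do the work, as an engineer would, in place of code of your own. Each camera call takes 0.05 s, during which the arm holds its last target.

## Task

Put the wooden tray that carries the V block into its nest on the bench: lift the tray's front end and lay it on the steel bar across the nest's entry while the back end stays on the table, then push the tray in over the bar until it lies flat on the nest's floor behind the bar. Press it home against the brass pad on the end stop's adjusting screw with some 5 to 10 N (3 N at least; more than 20 N would upset the setting), then let go and leave it lying in the nest. The V block stays in the tray, and the other things about the nest stay where they are.

Things in the scene. Friction and masses are not known exactly. Their poses are not given: they have to be found in the camera images.
- tray: Loose beech tray, 0.22 to 0.35 kg, 160 long (own x, front end at +x, the end towards the nest) x 82 wide (y). Origin: centre of its underside; z up. Floor 10 thick; end walls 8 thick, 26 high; side walls 8 thick, 30 high. Near each end a steel cross bar to hold it by from above (front_bar, rear_bar). Both ends look alike. Sliding it loaded on the nest's floor takes 2 to 8 N.
- front_bar (a point): Middle of the tray's front cross bar: round steel, 14 diameter, along tray y, 66 free length between two wooden ears (28 wide, tops 70 above the underside). Its axis lies at tray x = +56, 56 above the underside. Take it from above; fingertips may go 28 below its axis (then the end wall's top), and 27 is free towards the V block. The tray turns about it in a light grip (20 N).
- rear_bar (a point): Middle of the rear cross bar, like the front one, its axis at tray x = -56, 56 above the underside. Pushed here against the stop, the rear of the tray rides up unless the fingers also bear down on it a little.
- nose (a point): Middle of the tray's front bottom edge (tray x = +80, y = 0, z = 0); axes as the tray's.
- tail (a point): Middle of the tray's rear bottom edge (tray x = -80, y = 0, z = 0); axes as the tray's.
- v_block: Ground steel V block, 60 x 44 x 42 high, 0.35 to 0.65 kg, standing loose in the middle of the tray between two low cleats, its 60 side across the tray. Origin: centre of its underside, 10 above the tray's underside.
- nest: Fixed nest; own x points the way the tray goes in, z up. Origin: table top, middle of the entry, under a steel bar 12 thick (x -6 to 6), 104 wide, rounded top 20 above the table. Behind it a plywood floor 6 above the table, x 6 to 214. Guide rails: inner faces at y = 43 and -43 (tray has 2 play each side), tops 26 above the table, x 25 to 160, flared out towards the bar.
- stop: End stop: rigid steel angle fixed on the nest's floor, 60 wide, 40 high. Origin: foot of its front face, 193 from the nest's origin; x points the way the tray goes in. An adjusting screw through it carries a flat brass pad (36 wide, from 2 to 36 above the floor) whose face stands 8 to 22 in front of the angle: its setting is not measured. So the tray has 5 to 19 of play; feel for the pad.
- mandrel_0: Steel mandrel standing on its flange, 23 diameter, 75 high; bystander to the right of the nest. Origin: centre of its underside.
- mandrel_1: Steel mandrel standing on its flange, 19 diameter, 60 high; bystander. Origin: centre of its underside.
- ferrule_0: Black ferrule, 14 diameter, 26 high, standing; bystander. Origin: centre of its underside.

How it is judged:
By the outcome, as a careful person would: the job done as asked, in the order asked, and still so for the second after the job is handed in, with the robot touching nothing.
It also fails if it takes over 72 s, if anything falls off the work surface, if the arm or the gripper's body presses on something with over 40 N, if the wrist force passes 120 N, or if a joint passes its speed limit or range.

## Working session

There is one attempt and no reset: what is moved stays moved. The work goes in short steps, Python scripts to look and compute and a tool call to move; the robot and the scene stay as the last step left them, time stands still between calls to the robot, and variables do not carry over. Pictures are saved under pics/ and viewed, and the job is handed in when it is done.

Besides the shell and the picture viewer there is one more tool, called after "Request:" as a command line: name --pt "numbers of a row" for each row, then --argument value for the rest. step_arm: Moves the arm, as the interface text tells. Its arguments: {"type":"object","properties":{"targets":{"type":"array","items":{"type":"array","items":{"type":"number"}}},"force":{"type":"number"}},"required":["targets"]}

```bash
mkdir -p pics
python3 - <<'E'
from cell import sensors, vision, bot
import cv2,numpy as np
s=sensors.sense(); print({k:np.round(v,3) for k,v in s.items()})
for n in("scene","top"):
    f=vision.grab_frame(n); cv2.imwrite(f"pics/{n}0.png",f["frame"]); np.savez(f"pics/{n}0.npz",**f); print(n,f["K"].round(1).tolist(),f["T"].round(3).tolist())
E
```

```text
{'clock': np.float64(0.0), 'q': array([ 1.29 ,  0.314, -0.048,  1.21 , -0.   ,  1.571]), 'qd': array([ 0.001,  0.001,  0.001,  0.002, -0.   ,  0.001]), 'tau': array([-0.0000e+00, -5.3959e+01,  3.3975e+01,  1.9000e-02,  0.0000e+00,
        0.0000e+00]), 'eef_pos': array([166.108, 575.947, 230.42 ]), 'orientation': array([ 0.098,  0.7  , -0.1  ,  0.7  ]), 'wrist_force': array([ 0.171,  1.125, -0.646]), 'torque': array([ 0.011, -0.03 ,  0.004]), 'finger_gap': np.float64(85.373)}
scene [[582.1, 0.0, 298.9], [0.0, 582.1, 237.5], [0.0, 0.0, 1.0]] [[-0.909, 0.165, -0.383, 866.437], [0.417, 0.397, -0.818, 749.772], [0.018, -0.903, -0.43, 548.795], [0.0, 0.0, 0.0, 1.0]]
top [[570.3, 0.0, 314.2], [0.0, 570.3, 234.7], [0.0, 0.0, 1.0]] [[0.024, -0.989, 0.149, 255.289], [-1.0, -0.023, 0.002, -201.47], [0.001, -0.149, -0.989, 1164.237], [0.0, 0.0, 0.0, 1.0]]
```

View pics/scene0.png

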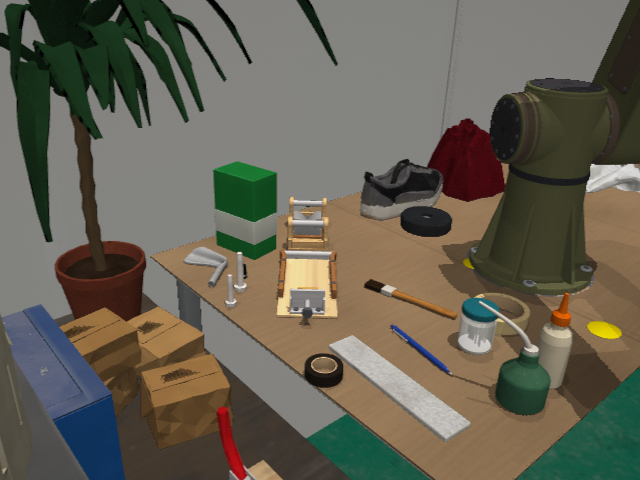

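View pics/top0.png

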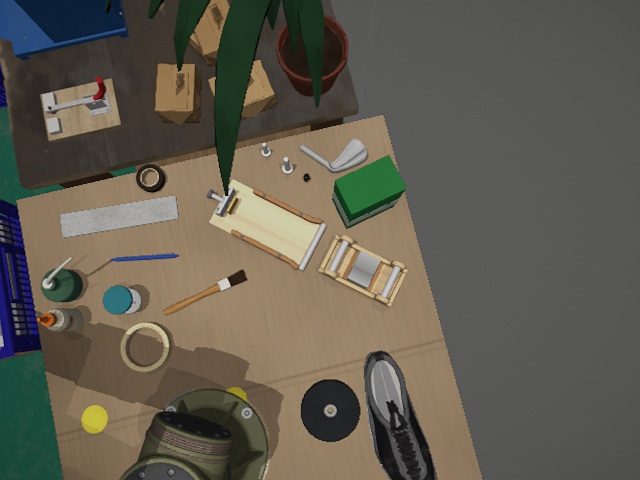

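```bash
cat > h.py <<'E'
import numpy as np,cv2
def load(p): return dict(np.load(p))
def ray(f,u,v):
    d=f["T"][:3,:3]@(np.linalg.inv(f["K"])@np.array([u,v,1.])); return f["T"][:3,3],d
def onz(f,u,v,z):
    c,d=ray(f,u,v); return c+d*(z-c[2])/d[2]
def proj(f,P):
    R=f["T"][:3,:3]; p=R.T@(np.asarray(P,float)-f["T"][:3,3]); q=f["K"]@p; return q[:2]/q[2]
def crop(f,x0,x1,y0,y1,s,name):
    c=cv2.resize(f["frame"][y0:y1,x0:x1],None,fx=s,fy=s,interpolation=cv2.INTER_CUBIC); cv2.imwrite(name,c)
E
python3 - <<'E'
from h import *
f=load("pics/top0.npz"); crop(f,200,420,170,320,3.6,"pics/t0c.png")
g=load("pics/scene0.npz"); crop(g,210,370,190,340,4,"pics/s0c.png")
E
```

```text
(no output)
```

View pics/t0c.png

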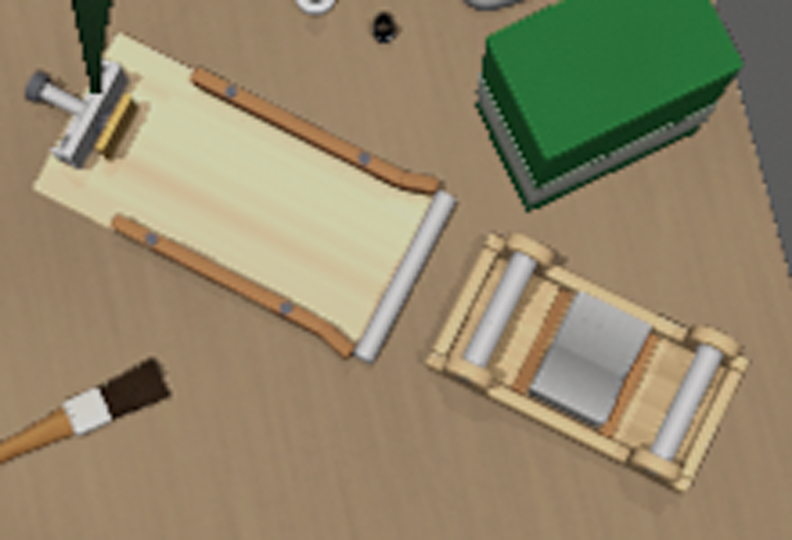

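View pics/s0c.png

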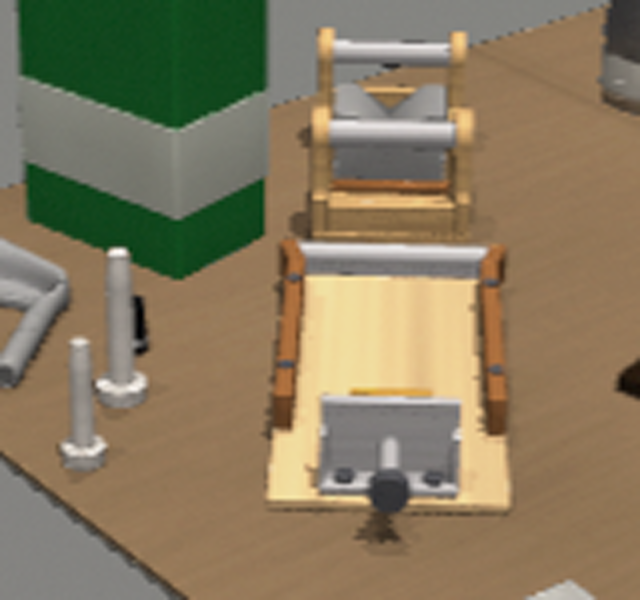

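```bash
cat > m.py <<'E'
from h import *
def bars(f,x0,x1,y0,y1,smax=45,vmin=150):
    hsv=cv2.cvtColor(f["frame"],cv2.COLOR_BGR2HSV)
    m=((hsv[...,1]<smax)&(hsv[...,2]>vmin)).astype(np.uint8)
    k=np.zeros_like(m);k[y0:y1,x0:x1]=1;m*=k
    n,l,st,c=cv2.connectedComponentsWithStats(m)
    out=[]
    for i in range(1,n):
        if st[i,4]>40:
            p=np.argwhere(l==i)[:,::-1].astype(np.float32)
            r=cv2.minAreaRect(p); b=cv2.boxPoints(r)
            # end midpoints of the long axis
            e=sorted([(np.linalg.norm(b[j]-b[(j+1)%4]),j) for j in range(4)])
            j1,j2=e[0][1],e[1][1]
            out.append((st[i,4],r,(b[j1]+b[(j1+1)%4])/2,(b[j2]+b[(j2+1)%4])/2))
    return out
E
python3 - <<'E'
from m import *
f=load("pics/top0.npz"); g=load("pics/scene0.npz")
for n,ff,roi in(("top",f,(200,420,200,310)),("sc",g,(270,345,190,262))):
    for a,r,e1,e2 in bars(ff,*roi): print(n,a,np.round(r[0],1),np.round(r[1],1),e1.round(1),e2.round(1), [onz(ff,*e,z).round(1)[:2].tolist() for z in(18,56) for e in (e1,e2)])
E
```

```text
top 71 [219.7 205.6] [ 6.3 15.7] [223.2 198.6] [216.2 212.6] [[499.0, -10.3], [469.5, 2.6], [490.9, -16.7], [462.4, -4.2]]
top 281 [306.8 243.4] [16.1 51. ] [318.2 220.6] [295.4 266.2] [[457.8, -206.2], [363.4, -162.4], [451.1, -206.1], [359.9, -163.7]]
top 196 [338.  255.5] [ 5.8 33.1] [345.4 240.7] [330.6 270.3] [[417.7, -262.4], [356.8, -233.5], [412.3, -260.3], [353.5, -232.4]]
top 260 [367.5 261. ] [21.5 13. ] [357.9 256.2] [377.1 265.8] [[386.7, -288.1], [368.1, -327.0], [382.3, -285.2], [364.4, -322.9]]
top 203 [390.2 281.3] [ 6.5 33.6] [397.4 266.2] [382.9 296.5] [[368.3, -368.0], [306.8, -339.2], [364.6, -362.5], [305.1, -334.6]]
top 149 [358.5 279. ] [22.4  6.7] [348.5 274. ] [368.5 284. ] [[350.2, -269.6], [331.1, -310.1], [347.1, -267.4], [328.6, -306.5]]
top 107 [223.8 283.6] [ 9.8 10.7] [228.6 281.2] [219. 286.] [[330.1, -29.2], [320.0, -10.4], [327.6, -34.9], [317.9, -16.7]]
sc 101 [308.  201.5] [28.  3.] [294.  201.5] [322.  201.5] [[319.1, -449.8], [255.8, -424.0], [358.3, -364.0], [299.5, -340.0]]
sc 234 [308.2 217.1] [30.1 13. ] [293.1 216.5] [323.2 217.6] [[358.8, -366.6], [297.7, -334.6], [395.1, -286.7], [338.4, -256.9]]
sc 160 [308.  252.4] [46.   3.6] [285.  251.8] [331.  253.1] [[447.1, -209.7], [363.9, -168.8], [477.1, -141.0], [399.8, -103.1]]
```

Run:
```python
from m import *
f=load("pics/top0.npz")
hsv=cv2.cvtColor(f["frame"],cv2.COLOR_BGR2HSV)
for p in((255,191),(240,237),(300,215),(230,240),(312,270),(332,255),(235,200)): print(p,hsv[p[1],p[0]])
m=((hsv[...,0]<15)&(hsv[...,1]>120)&(hsv[...,2]>80)).astype(np.uint8)
k=np.zeros_like(m);k[180:275,205:330]=1;m*=k
n,l,st,c=cv2.connectedComponentsWithStats(m)
for i in range(1,n):
    if st[i,4]<40: continue
    p=np.argwhere(l==i)[:,::-1]
    P=np.array([onz(f,u,v,26)[:2] for u,v in p])
    # straight part: drop last 30% near the flare
    d=np.array([np.cos(np.radians(65)),np.sin(np.radians(65))]); s=P@d; print(st[i],'s',s.min(),s.max())
    Q=P[(s>s.min()+5)&(s<s.max())]; s=Q@d; Q=Q[s>s.min()+35]
    o=np.array([410.6,-184.3]); 
    r=cv2.fitLine(Q.astype(np.float32),cv2.DIST_HUBER,0,.01,.01).ravel(); a=np.degrees(np.arctan2(r[1],r[0]))
    Rn=np.array([[d[0],d[1]],[-d[1],d[0]]]); L=(Q-o)@Rn.T
    print(a%180, 'lat range',np.percentile(L[:,1],[2,50,98]),'x',L[:,0].min(),L[:,0].max())
# bar: rows profile
```

```text
(255, 191) [ 15 136 174]
(240, 237) [ 13 109 129]
(300, 215) [ 11  75 129]
(230, 240) [ 17  83 151]
(312, 270) [ 16  81 151]
(332, 255) [ 18  90 203]
(235, 200) [ 18 159  72]
[263 195  59  29 228] s -0.35720921424654856 127.51413661566669
64.2106 lat range [-51.7169751  -46.10187649 -42.05398377] x 34.04110455264322 119.19364294407089
[242 236  37  22 127] s 47.23572807051473 126.96418354827044
68.169945 lat range [43.13129226 48.48748468 51.31308055] x 82.33917830427708 119.67185601869575
[279 255  19  15  77] s 2.2624298387555974 42.72833939363636Traceback (most recent call last):
  File "<stdin>", line 16, in <module>
cv2.error: OpenCV(4.12.0) /io/opencv/modules/imgproc/src/linefit.cpp:50: error: (-215:Assertion failed) count > 0 in function 'fitLine2D_wods'
```

Run:
```python
from m import *
f=load("pics/top0.npz");g=load("pics/scene0.npz")
pt=lambda x,y:(x/3.6+200-.36,y/3.6+170-.36)
ps=lambda x,y:(x/4+210-.375,y/4+190-.375)
A=onz(f,*pt(118,33),6);B=onz(f,*pt(35,188),6);print('floor far',A,B,(A+B)/2,np.linalg.norm(A-B))
C=onz(f,*pt(447,197),20);D=onz(f,*pt(366,357),20);print('bar',C,D,(C+D)/2,np.linalg.norm(C-D))
v=((A+B)-(C+D))/2;print(np.degrees(np.arctan2(v[1],v[0])),np.linalg.norm(v[:2]))
A=onz(g,*ps(268,507),6);B=onz(g,*ps(510,507),6);print('sc floor far',A,B,(A+B)/2,np.linalg.norm(A-B))
C=onz(g,*ps(301,245),20);D=onz(g,*ps(489,250),20);print('bar',C,D,(C+D)/2,np.linalg.norm(C-D))
v=((A+B)-(C+D))/2;print(np.degrees(np.arctan2(v[1],v[0])),np.linalg.norm(v[:2]))
for n,a,b in(('front',(333,122),(447,122)),('rear',(333,45),(452,45))):
    A=onz(g,*ps(*a),62);B=onz(g,*ps(*b),62);print(n,A,B,(A+B)/2,np.linalg.norm(A-B))
# tray outer low corners nearest (front) on table in scene: front-wall foot
A=onz(g,*ps(312,236),0);B=onz(g,*ps(468,236),0);print('nose',A,B,(A+B)/2,np.linalg.norm(A-B))
```

```text
floor far [544.11449002 -25.54054775   6.        ] [451.9811314   17.85281801   6.        ] [498.04781071  -3.84386487   6.        ] 101.84075785644416
bar [ 449.96951184 -217.81205386   20.        ] [ 358.27822611 -174.48161312   20.        ] [ 404.12386898 -196.14683349   20.        ] 101.41409651795769
63.96835376521885 214.0143419793855
sc floor far [546.21325521 -15.71890917   6.        ] [452.10815728  24.42004196   6.        ] [499.16070624   4.35056639   6.        ] 102.30789243612175
bar [ 447.1978338  -209.83628148   20.        ] [ 362.16320633 -168.31749729   20.        ] [ 404.68052007 -189.07688938   20.        ] 94.62926244394548
63.96667335341722 215.2688696220297
front [ 409.00953674 -257.08758278   62.        ] [ 354.18192341 -234.54121562   62.        ] [ 381.59573008 -245.8143992    62.        ] 59.28242450766493
rear [ 365.31419659 -354.75918948   62.        ] [ 303.38197018 -329.56980825   62.        ] [ 334.34808339 -342.16449887   62.        ] 66.85884829836291
nose [ 421.82059696 -253.54997435    0.        ] [ 345.77203194 -221.85287397    0.        ] [ 383.79631445 -237.70142416    0.        ] 82.38986840126584
```

```bash
cat > st.py <<'E'
from cell import sensors
import numpy as np
from scipy.spatial.transform import Rotation as R
N0=np.array([404.4,-193.]);YAW=np.radians(64.2);d=np.array([np.cos(YAW),np.sin(YAW)]);l=np.array([-d[1],d[0]])
def st():
    s=sensors.sense();M=R.from_quat(s["orientation"]).as_matrix()
    e=s["eef_pos"];p=e[:2]-N0;F=s["wrist_force"]
    print("t",round(float(s["clock"]),2),"eef",e.round(1),"toolx",M[:,0].round(3),"jaw yaw",np.degrees(np.arctan2(M[1,1],M[0,1])).round(2),"q6",s["q"].round(2)[5])
    print(" nest x,y",(p@d).round(1),(p@l).round(1),"F along,lat,z",(F[:2]@d).round(2),(F[:2]@l).round(2),F[2].round(2),"tq",s["torque"].round(2),"gap",s["finger_gap"])
E
python3 -c "
from st import *;st()"
```

```text
t 0.1 eef [166.1 576.  230.5] toolx [-0.    -0.001 -1.   ] jaw yaw 73.91 q6 1.57
 nest x,y 588.6 549.2 F along,lat,z 0.19 -0.39 -0.28 tq [-0.   -0.02  0.06] gap 85.44980879362637
```

Run:
```python
from m import *
f=load("pics/top0.npz")
pt=lambda x,y:(x/3.6+200-.36,y/3.6+170-.36)
for n,p in(('near',(548,158)),('left',(487,45)),('right',(740,68))):
    print(n,[onz(f,*pt(*p),z)[:2].round(0).tolist() for z in (80,120,160)])
print('foot near',onz(f,*pt(530,208),0))
```

```text
near [[462.0, -271.0], [455.0, -268.0], [447.0, -266.0]]
left [[524.0, -237.0], [514.0, -236.0], [504.0, -234.0]]
right [[514.0, -374.0], [505.0, -368.0], [495.0, -361.0]]
foot near [ 448.09448676 -265.91582018    0.        ]
```

Request:
step_arm --pt "45 -40 0 -2 1" --pt "45 -40 0 -2 1" --pt "45 -40 0 -2 1" --pt "45 -40 0 -2 0.6" --pt "40 -45 0 -1.7 0.35"

```text
clock: 0.72
eef_pos: [387.5, 370.0, 231.0]
orientation: [0.158, 0.689, -0.158, 0.689]
wrist_force: [0.5, 0.7, -0.6]
finger_gap: 51.6
```

Request:
step_arm --pt "15 -60 0 0 0.35" --pt "15 -60 0 0 0.35" --pt "10 -61 0 0 0.35" --pt "0 -62 0 0 0.35" --pt "0 -62 0 0 0.35"

```text
clock: 1.35
eef_pos: [425.9, 64.6, 231.1]
orientation: [0.158, 0.689, -0.158, 0.689]
wrist_force: [0.8, -0.5, 0.3]
finger_gap: 30.2
```

Request:
step_arm --pt "0 -62 0 0 0.35" --pt "-5 -60 0 0 0.35" --pt "-10 -60 0 0 0.35" --pt "-15 -60 -10 0 0.35" --pt "-15 -57 -20 0 0.35"

```text
clock: 1.98
eef_pos: [381.1, -234.7, 201.6]
orientation: [0.158, 0.689, -0.158, 0.69]
wrist_force: [0.3, -0.2, -0.8]
finger_gap: 29.9
```

```bash
python3 -c "
from st import *;st()"
```

```text
t 1.98 eef [ 381.1 -234.7  201.6] toolx [ 0.002 -0.001 -1.   ] jaw yaw 64.19 q6 -0.1
 nest x,y -47.6 2.8 F along,lat,z -0.09 -0.36 -0.84 tq [ 0.01 -0.09  0.03] gap 29.910424567731567
```

Request:
step_arm --pt "1.4 -11.5 -40 0 0.35" --pt "0 0 -40 0 0.35" --pt "0 0 -32 0 0.35" --pt "0 0 0 0 0.35"

```text
clock: 2.48
eef_pos: [380.4, -242.5, 87.1]
orientation: [0.159, 0.691, -0.157, 0.687]
wrist_force: [-0.0, 0.3, 0.3]
finger_gap: 29.7
```

Run:
```python
from st import *;st()
from h import *
from cell import vision
for n,r in(("top",(300,420,210,320,6)),("scene",(250,370,170,270,6))):
    f=vision.grab_frame(n);crop(f,*r[:4],r[4],f"pics/{n}1.png")
    t=sensors.sense()["eef_pos"];u=proj(f,t);print(n,(u-np.array([r[0],r[2]]))*6)
```

```text
t 2.48 eef [ 380.4 -242.5   87.1] toolx [-0.005  0.003 -1.   ] jaw yaw 64.2 q6 -0.12
 nest x,y -55.0 0.1 F along,lat,z 0.21 0.15 0.33 tq [0.01 0.02 0.01] gap 29.747657770852562
top [222.62134892 264.383192  ]
scene [344.03362274 228.84193084]
```

View pics/scene1.png

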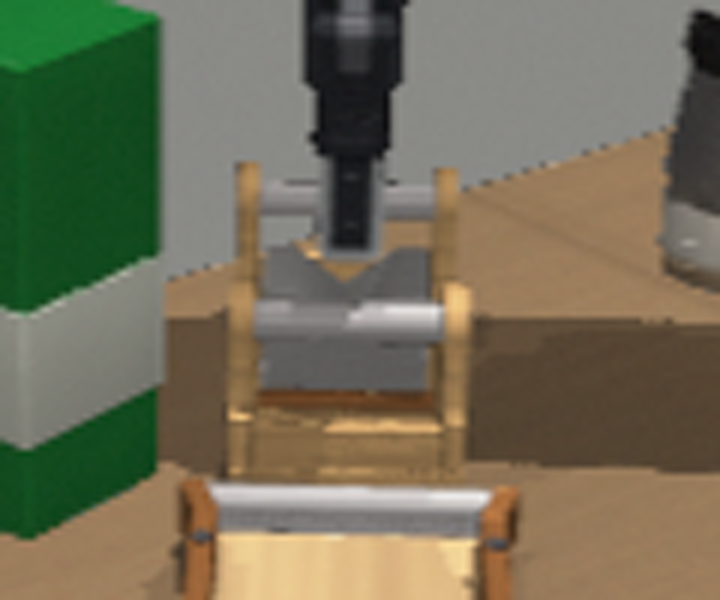

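View pics/top1.png

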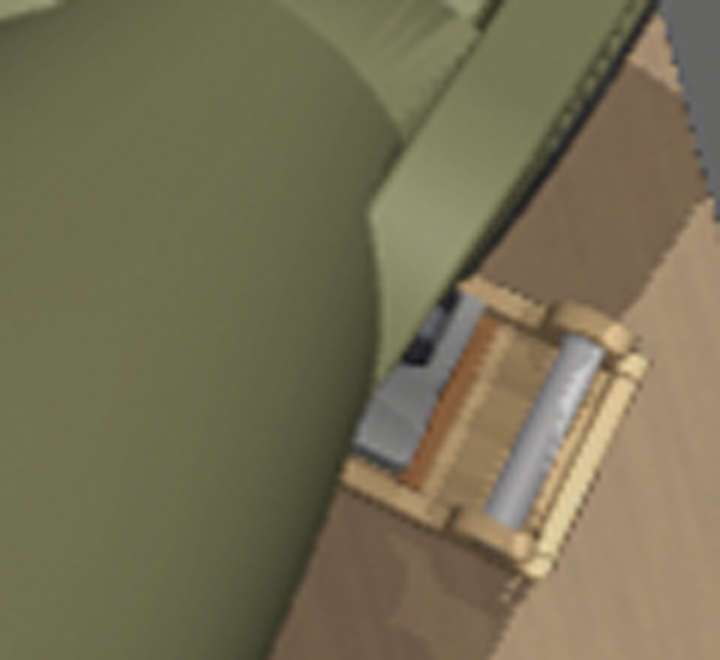

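Request:
step_arm --pt "0 0 0 0 0.35" --pt "0 0 0 0 0.35"

```text
clock: 2.82
eef_pos: [383.6, -244.3, 90.6]
orientation: [0.157, 0.689, -0.158, 0.69]
wrist_force: [-1.1, 0.9, 0.3]
finger_gap: 29.7
```

Run:
```python
from st import *;st()
```

```text
t 2.83 eef [ 383.6 -244.3   90.6] toolx [ 0.002 -0.001 -1.   ] jaw yaw 64.22 q6 -0.12
 nest x,y -55.2 -3.7 F along,lat,z 0.38 1.37 0.32 tq [-0.01 -0.02  0.04] gap 29.738887776496874
```

Request:
step_arm --pt "-1 -2 -18 0 0.35" --pt "0 0 -18 0 0.35" --pt "0 0 -9 0 0.35" --pt "0 0 -8 0 0.35" --pt "0 0 0 0 0.35"

```text
clock: 3.45
eef_pos: [381.6, -245.7, 36.2]
orientation: [0.158, 0.689, -0.158, 0.689]
wrist_force: [-0.4, 0.0, 0.5]
finger_gap: 30.1
```

Run:
```python
from st import *;st()
```

```text
t 3.45 eef [ 381.6 -245.7   36.2] toolx [-0.  0. -1.] jaw yaw 64.21 q6 -0.12
 nest x,y -57.4 -2.4 F along,lat,z -0.15 0.38 0.5 tq [ 0.02  0.02 -0.04] gap 30.109564836152373
```

No contact. Close lightly and see whether the bar centres.

Request:
step_arm --pt "0 0 0 0 0.2" --pt "0 0 0 0 0.1" --pt "0 0 0 0 0.1" --pt "0 0 0 0 0.1" --pt "0 0 0 0 0.1" --force 20

```text
clock: 4.08
eef_pos: [382.0, -246.3, 36.8]
orientation: [0.158, 0.689, -0.158, 0.69]
wrist_force: [-1.1, -0.8, 6.3]
finger_gap: 13.4
```

Run:
```python
from st import *;st()
```

```text
t 4.08 eef [ 382.  -246.3   36.8] toolx [ 0.001 -0.001 -1.   ] jaw yaw 64.21 q6 -0.12
 nest x,y -57.7 -3.0 F along,lat,z -1.23 0.65 6.3 tq [-0.14  0.28  0.08] gap 13.361192948671764
```

Request:
step_arm --pt "-1 -2 5 0 0.1" --pt "-1 -2.5 5 0 0.1" --pt "-1.2 -2.5 5 0 0.1" --pt "-1.2 -2.5 5 0 0.1" --pt "-1.2 -2.5 6 0 0.1"

```text
clock: 4.7
eef_pos: [375.6, -258.2, 62.5]
orientation: [0.158, 0.69, -0.158, 0.689]
wrist_force: [0.6, -1.0, -7.1]
finger_gap: 13.0
```

Request:
step_arm --pt "0 0 0 0 0.1" --pt "0 0 0 0 0.1" --pt "0 0 0 0 0.1"

```text
clock: 5.08
eef_pos: [375.9, -257.9, 62.1]
orientation: [0.158, 0.689, -0.158, 0.689]
wrist_force: [-0.7, -1.2, -5.8]
finger_gap: 13.3
```

Run:
```python
from st import *;st()
from h import *
from cell import vision
for n,r in(("top",(200,360,180,300,5)),("scene",(250,370,170,270,6))):
    f=vision.grab_frame(n);crop(f,*r[:4],r[4],f"pics/{n}2.png")
```

```text
t 5.08 eef [ 375.9 -257.9   62.1] toolx [-0. -0. -1.] jaw yaw 64.21 q6 -0.15
 nest x,y -70.8 -2.6 F along,lat,z -1.4 0.13 -5.8 tq [-0.18 -0.    0.07] gap 13.324910230872595
```

View pics/scene2.png

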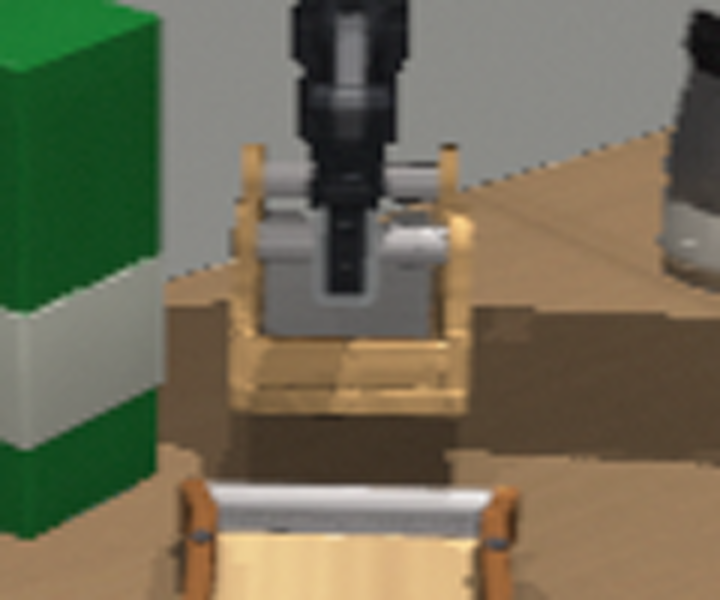

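Request:
step_arm --pt "3 8 0 0 0.1" --pt "3.5 9 0 0 0.1" --pt "4 10 0 0 0.1" --pt "4 10 0 0 0.1" --pt "4 9.6 0 0 0.1"

```text
clock: 5.8
eef_pos: [394.9, -210.3, 62.3]
orientation: [0.158, 0.689, -0.158, 0.689]
wrist_force: [0.1, -1.0, -6.0]
finger_gap: 12.9
```

Request:
step_arm --pt "0 0 0 0 0.1" --pt "0 0 0 0 0.1" --pt "0 0 0 0 0.1"

```text
clock: 6.18
eef_pos: [394.9, -211.3, 62.5]
orientation: [0.158, 0.689, -0.158, 0.689]
wrist_force: [1.5, 1.6, -3.9]
finger_gap: 13.0
```

Run:
```python
from st import *;st()
from h import *
from cell import vision
for n,r in(("top",(200,360,180,300,5)),("scene",(250,370,170,270,6))):
    f=vision.grab_frame(n);crop(f,*r[:4],r[4],f"pics/{n}3.png")
```

```text
t 6.17 eef [ 394.9 -211.3   62.5] toolx [ 0.001  0.    -1.   ] jaw yaw 64.2 q6 -0.04
 nest x,y -20.7 0.6 F along,lat,z 2.09 -0.6 -3.93 tq [ 0.52 -0.25 -0.01] gap 13.029445281918303
```

View pics/scene3.png

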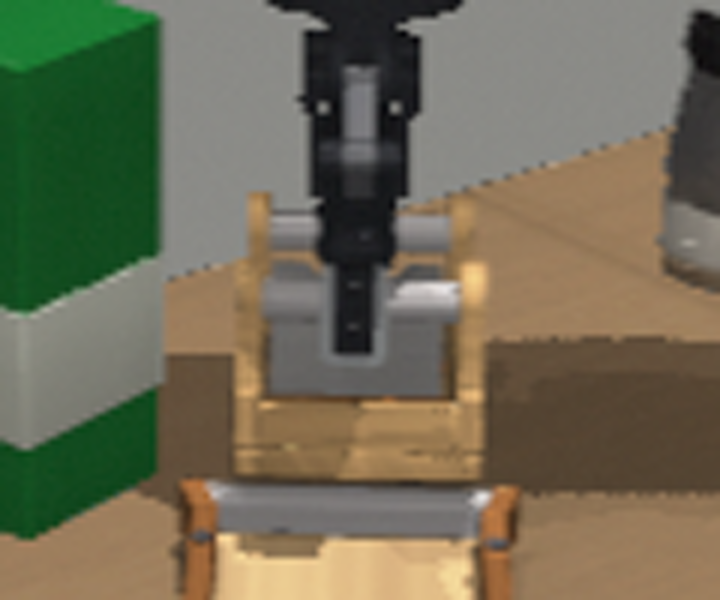

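View pics/top3.png

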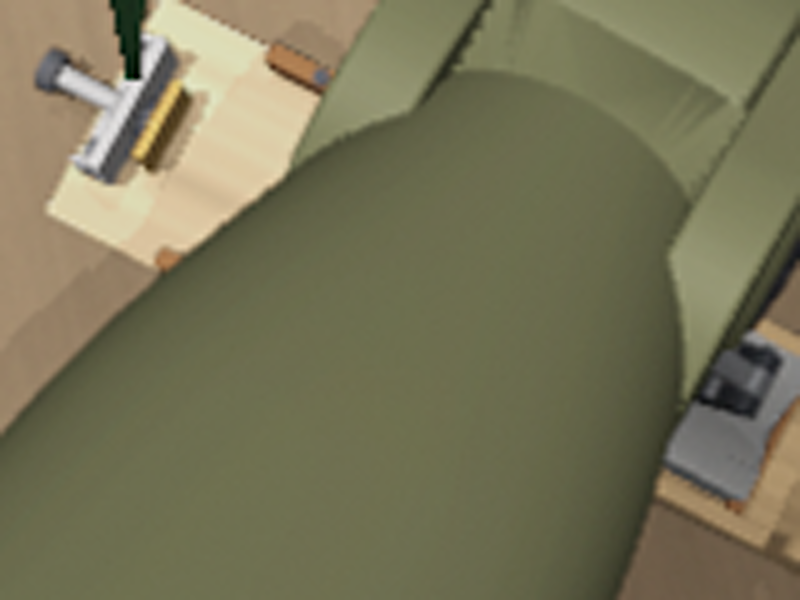

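Run:
```python
from st import *
from h import *
g=load("pics/scene0.npz")
p=lambda x,y:(x/6+250-.42,y/6+170-.42)
def nx(P): q=P[:2]-N0;return (q@d).round(1),(q@l).round(1)
for z in(20,25,31,36):
  A=onz(g,*p(235,476),z);B=onz(g,*p(484,478),z);print(z,'nose',nx(A),nx(B),nx((A+B)/2),np.linalg.norm(A-B))
A=onz(g,*p(183,485),26);B=onz(g,*p(518,489),26);print('rail flare mouths',nx(A),nx(B))
A=onz(g,*p(215,485),20);B=onz(g,*p(490,489),20);print('bar vis',nx(A),nx(B))
# rails far end tops inner, from first crop (4x,210,190)
ps=lambda x,y:(x/4+210-.375,y/4+190-.375)
for a,b in(((293,393),(487,398)),((300,290),(485,290))):
  A=onz(g,*ps(*a),26);B=onz(g,*ps(*b),26);print('rails',nx(A),nx(B),nx((A+B)/2))
A=onz(g,*ps(322,400),46);B=onz(g,*ps(460,404),46);print('stop top',nx(A),nx(B),nx((A+B)/2))
A=onz(g,*ps(352,391),42);B=onz(g,*ps(431,392),42);print('pad top',nx(A),nx(B),nx((A+B)/2))
```

```text
20 nose (np.float64(-5.8), np.float64(-38.4)) (np.float64(-8.9), np.float64(45.9)) (np.float64(-7.4), np.float64(3.7)) 84.30535746092859
25 nose (np.float64(4.2), np.float64(-38.1)) (np.float64(1.1), np.float64(45.4)) (np.float64(2.6), np.float64(3.6)) 83.50821147779874
31 nose (np.float64(16.2), np.float64(-37.7)) (np.float64(13.1), np.float64(44.8)) (np.float64(14.6), np.float64(3.5)) 82.55163629804296
36 nose (np.float64(26.2), np.float64(-37.4)) (np.float64(23.1), np.float64(44.3)) (np.float64(24.6), np.float64(3.4)) 81.75449031491304
rail flare mouths (np.float64(13.8), np.float64(-55.0)) (np.float64(10.6), np.float64(56.4))
bar vis (np.float64(1.3), np.float64(-44.9)) (np.float64(-0.8), np.float64(47.6))
rails (np.float64(160.4), np.float64(-42.8)) (np.float64(160.4), np.float64(42.8)) (np.float64(160.4), np.float64(-0.0))
rails (np.float64(63.2), np.float64(-43.9)) (np.float64(58.4), np.float64(44.9)) (np.float64(60.8), np.float64(0.5))
stop top (np.float64(199.6), np.float64(-28.9)) (np.float64(200.0), np.float64(29.4)) (np.float64(199.8), np.float64(0.2))
pad top (np.float64(184.6), np.float64(-16.5)) (np.float64(183.8), np.float64(17.4)) (np.float64(184.2), np.float64(0.5))
```

Run:
```python
from st import *
from h import *
g=load("pics/scene0.npz")
p=lambda x,y:(x/6+250-.42,y/6+170-.42)
def nx(P): q=P[:2]-N0;return (q@d).round(1),(q@l).round(1)
def pr(n,a,b,z):
  A=onz(g,*p(*a),z);B=onz(g,*p(*b),z);print(n,nx(A),nx(B),nx((A+B)/2),np.linalg.norm(A-B))
pr('front',(262,297),(459,300),81); pr('rear',(270,231),(452,233),62);
pr('ears f outer',(236,275),(487,280),86); pr('ears r',(248,210),(474,210),72)
pr('finger',(327,340),(382,340),66)
```

```text
front (np.float64(-17.8), np.float64(-30.4)) (np.float64(-19.2), np.float64(35.3)) (np.float64(-18.5), np.float64(2.4)) 65.76338864694378
rear (np.float64(-120.9), np.float64(-30.3)) (np.float64(-123.1), np.float64(35.8)) (np.float64(-122.0), np.float64(2.8)) 66.07182199838266
ears f outer (np.float64(-24.2), np.float64(-39.4)) (np.float64(-25.1), np.float64(44.6)) (np.float64(-24.6), np.float64(2.6)) 84.01903571575045
ears r (np.float64(-116.0), np.float64(-38.2)) (np.float64(-121.2), np.float64(43.3)) (np.float64(-118.6), np.float64(2.6)) 81.67530346876522
finger (np.float64(-17.4), np.float64(-8.4)) (np.float64(-18.5), np.float64(10.0)) (np.float64(-18.0), np.float64(0.8)) 18.478239848593674
```

Request:
step_arm --pt "2.2 -1.1 0 0 0.1" --pt "2.6 5.4 0 0 0.1" --pt "0.5 1 -2 0 0.1" --pt "0.5 1 -2 0 0.1" --pt "0 0 0 0 0.1"

```text
clock: 6.9
eef_pos: [400.6, -204.8, 58.3]
orientation: [0.158, 0.689, -0.158, 0.689]
wrist_force: [0.6, 1.4, -2.8]
finger_gap: 13.8
```

Run:
```python
from st import *;st()
```

```text
t 6.9 eef [ 400.6 -204.8   58.3] toolx [ 0.  0. -1.] jaw yaw 64.23 q6 -0.02
 nest x,y -12.3 -1.7 F along,lat,z 1.48 0.1 -2.79 tq [0.12 0.04 0.01] gap 13.791812691332229
```

Request:
step_arm --pt "0.3 0.6 -1.5 0 0.1" --pt "0 0 -1.5 0 0.1" --pt "0 0 0 0 0.1" --pt "0 0 0 0 0.1"

```text
clock: 7.4
eef_pos: [401.2, -204.3, 56.8]
orientation: [0.158, 0.689, -0.158, 0.69]
wrist_force: [-5.3, 3.9, 14.3]
finger_gap: 12.9
```

Run:
```python
from st import *;st()
from h import *
from cell import vision
f=vision.grab_frame("scene");crop(f,250,370,170,270,6,"pics/scene4.png")
```

```text
t 7.4 eef [ 401.2 -204.3   56.8] toolx [ 0.001  0.    -1.   ] jaw yaw 64.22 q6 -0.02
 nest x,y -11.6 -2.1 F along,lat,z 1.19 6.47 14.26 tq [0.85 0.89 0.05] gap 12.909544141925451
```

View pics/scene4.png

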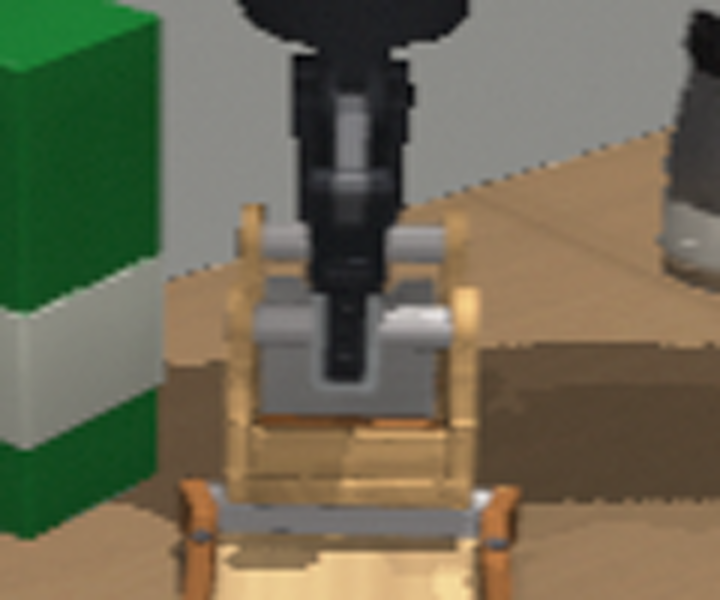

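Request:
step_arm --pt "0 0 1 0 0.1" --pt "0 0 0 0 0.35" --pt "0 0 0 0 0.35" --pt "0 0 0 0 0.35" --pt "0 0 10 0 0.35"

```text
clock: 8.07
eef_pos: [400.0, -204.1, 66.0]
orientation: [0.158, 0.69, -0.158, 0.689]
wrist_force: [0.1, -0.4, 0.0]
finger_gap: 29.8
```

Request:
step_arm --pt "0 0 30 0 0.35" --pt "0 0 30 0 0.35" --pt "-20 -40 0 0 0.35" --pt "-24 -50 0 0 0.35" --pt "0 0 0 0 0.35"

```text
clock: 8.7
eef_pos: [355.7, -297.2, 127.2]
orientation: [0.159, 0.688, -0.16, 0.689]
wrist_force: [0.1, 0.1, 0.9]
finger_gap: 30.0
```

Request:
step_arm --pt "0 0 0 0 0.35" --pt "0 0 0 0 0.35"

```text
clock: 8.95
eef_pos: [357.1, -293.4, 126.4]
orientation: [0.157, 0.689, -0.157, 0.689]
wrist_force: [0.2, -0.3, 0.1]
finger_gap: 30.1
```

Run:
```python
from st import *;st()
from h import *
from cell import vision
f=vision.grab_frame("scene");crop(f,250,370,170,270,6,"pics/scene5.png")
f=vision.grab_frame("top");crop(f,250,410,190,310,5,"pics/top5.png")
```

```text
t 8.95 eef [ 357.1 -293.4  126.4] toolx [-0.  0. -1.] jaw yaw 64.29 q6 -0.24
 nest x,y -111.0 -1.1 F along,lat,z -0.2 -0.32 0.08 tq [0.01 0.02 0.  ] gap 30.05905432611027
```

View pics/scene5.png

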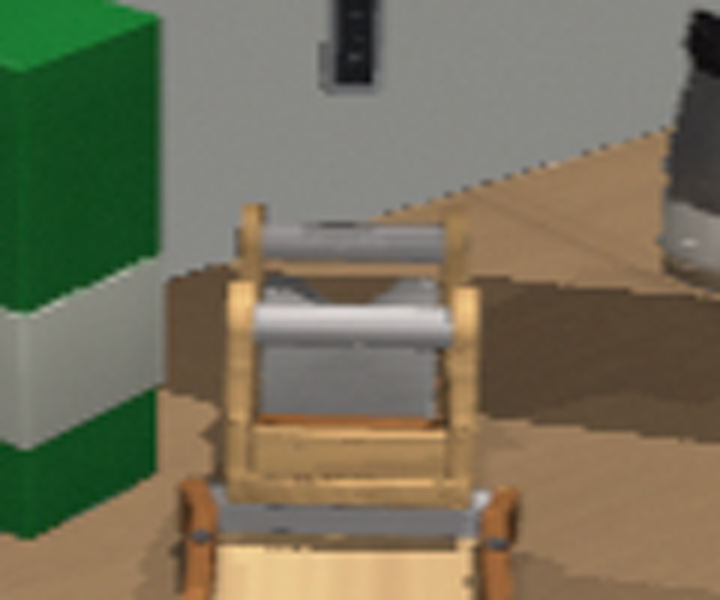

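View pics/top5.png

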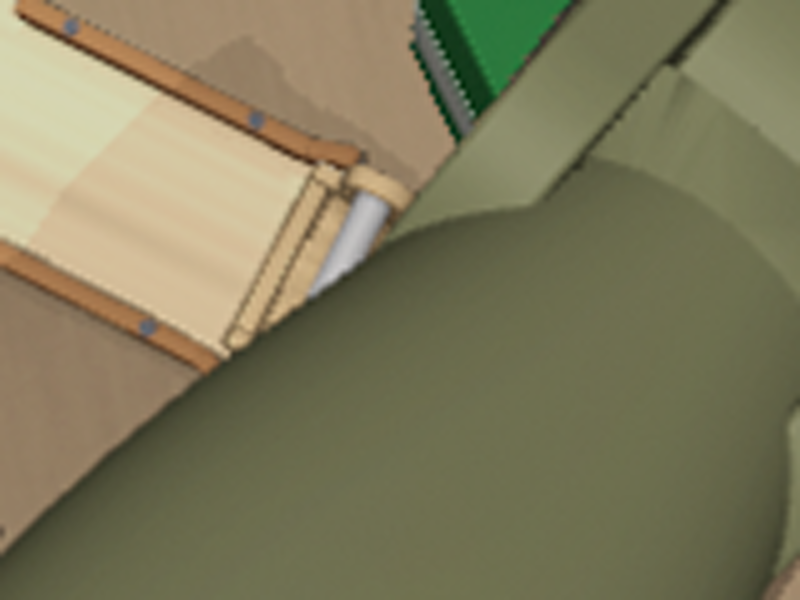

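Request:
step_arm --pt "-4.6 -10.5 -20 0 0.35" --pt "0 0 -30 0 0.35" --pt "0 0 -20 0 0.35" --pt "0 0 -10 0 0.35" --pt "0 0 -6 0 0.35"

```text
clock: 9.68
eef_pos: [352.4, -304.5, 40.1]
orientation: [0.158, 0.689, -0.157, 0.689]
wrist_force: [-0.0, 0.6, -0.3]
finger_gap: 29.9
```

Request:
step_arm --pt "0 0 0 0 0.35" --pt "0 0 0 0 0.35"

```text
clock: 9.93
eef_pos: [352.6, -305.2, 40.9]
orientation: [0.158, 0.689, -0.158, 0.69]
wrist_force: [-0.3, -0.4, 1.7]
finger_gap: 29.9
```

Run:
```python
from st import *;st()
```

```text
t 9.93 eef [ 352.6 -305.2   40.9] toolx [ 0.001 -0.001 -1.   ] jaw yaw 64.22 q6 -0.26
 nest x,y -123.6 -2.2 F along,lat,z -0.51 0.07 1.75 tq [-0.01  0.01 -0.02] gap 29.851827375643715
```

Request:
step_arm --pt "0 0 0 0 0.2" --pt "0 0 0 0 0.1" --pt "0 0 0 0 0.1" --pt "0 0 0 0 0.1" --pt "0 0 0 0 0.1" --force 20

```text
clock: 10.55
eef_pos: [352.6, -305.0, 40.8]
orientation: [0.158, 0.689, -0.158, 0.69]
wrist_force: [-0.3, 1.7, 5.9]
finger_gap: 13.3
```

Run:
```python
from st import *;st()
from math import *
R=6
print("A: xt, theta, nosex, nosez, barx, tcpz")
for xt in range(-140,-60,10):
    th=atan2(20,-xt); c,s=cos(th),sin(th)
    print(xt,round(degrees(th),1),round(xt+160*c),round(160*s),round(xt+24*c-56*s,1),round(24*s+56*c-19,1))
print("C")
for xn in range(80,172,10):
    th=atan2(14,xn);c,s=cos(th),sin(th)
    tx=xn-160*c;tz=6+160*s
    print(xn,round(-degrees(th),1),'tail',round(tx,1),round(tz,1),'bar',round(tx+24*c+56*s,1),round(tz-24*s+56*c-19,1))
```

```text
t 10.55 eef [ 352.6 -305.    40.8] toolx [ 0.001 -0.    -1.   ] jaw yaw 64.22 q6 -0.26
 nest x,y -123.4 -2.1 F along,lat,z 1.39 0.95 5.9 tq [ 0.35 -0.05  0.03] gap 13.303447812970278
A: xt, theta, nosex, nosez, barx, tcpz
-140 8.1 18 23 -124.2 39.8
-130 8.7 28 24 -114.8 40.0
-120 9.5 38 26 -105.5 40.2
-110 10.3 47 29 -96.4 40.4
-100 11.3 57 31 -87.4 40.6
-90 12.5 66 35 -78.7 40.9
-80 14.0 75 39 -70.3 41.1
-70 15.9 84 44 -62.3 41.4
C
80 -9.9 tail -77.6 33.6 bar -44.3 65.6
90 -8.8 tail -68.1 30.6 bar -35.8 63.2
100 -8.0 tail -58.5 28.2 bar -26.9 61.3
110 -7.3 tail -48.7 26.2 bar -17.8 59.7
120 -6.7 tail -38.9 24.5 bar -8.6 58.4
130 -6.1 tail -29.1 23.1 bar 0.8 57.2
140 -5.7 tail -19.2 21.9 bar 10.2 56.3
150 -5.3 tail -9.3 20.9 bar 19.8 55.4
160 -5.0 tail 0.6 19.9 bar 29.4 54.6
170 -4.7 tail 10.5 19.1 bar 39.1 54.0
```

Request:
step_arm --pt "2.2 4.5 0 0 0.1" --pt "2.2 4.5 0 0 0.1" --pt "2.2 4.5 0.2 0 0.1" --pt "2.2 4.5 0 0 0.1"

```text
clock: 11.05
eef_pos: [360.6, -289.7, 41.2]
orientation: [0.156, 0.689, -0.161, 0.689]
wrist_force: [-3.2, -7.4, 3.8]
finger_gap: 13.1
```

Run:
```python
from st import *;st()
```

```text
t 11.05 eef [ 360.6 -289.7   41.2] toolx [-0.001 -0.006 -1.   ] jaw yaw 64.13 q6 -0.22
 nest x,y -106.1 -2.7 F along,lat,z -8.03 -0.29 3.84 tq [-1.56  0.81  0.01] gap 13.140665790480563
```

Request:
step_arm --pt "2.2 4.5 0.2 0 0.1" --pt "2.2 4.5 0 0 0.1" --pt "2.2 4.5 0.2 0 0.1" --pt "0 0 0 0 0.1"

```text
clock: 11.55
eef_pos: [367.4, -275.9, 41.5]
orientation: [0.156, 0.689, -0.16, 0.689]
wrist_force: [-3.2, -7.3, 2.0]
finger_gap: 13.2
```

Run:
```python
from st import *;st()
from h import *
from cell import vision
f=vision.grab_frame("scene");crop(f,250,370,170,270,6,"pics/scene6.png")
f=vision.grab_frame("top");crop(f,210,370,190,310,5,"pics/top6.png")
```

```text
t 11.55 eef [ 367.4 -275.9   41.5] toolx [-0.001 -0.006 -1.   ] jaw yaw 64.16 q6 -0.19
 nest x,y -90.7 -2.7 F along,lat,z -7.98 -0.25 2.02 tq [-1.26  0.55 -0.  ] gap 13.15962913025627
```

View pics/scene6.png

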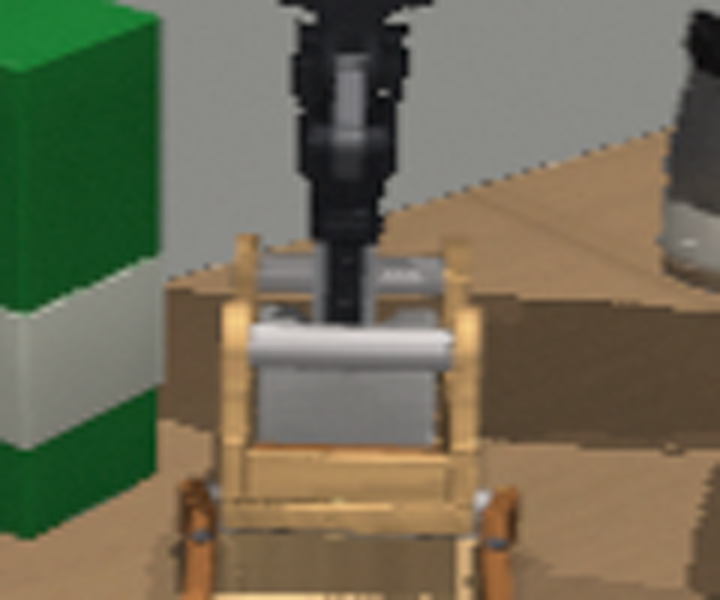

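View pics/top6.png

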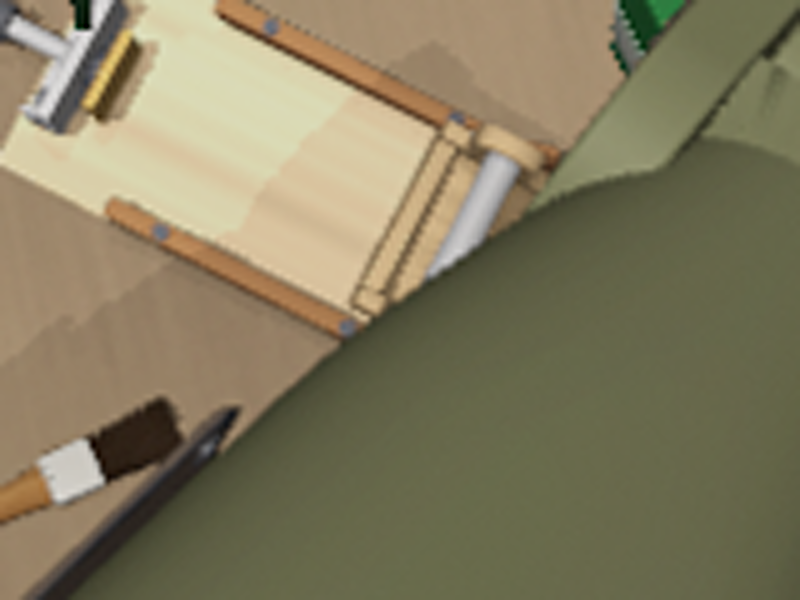

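Run:
```python
from st import *
from h import *
g=load("pics/scene0.npz");f=load("pics/top0.npz")
p=lambda x,y:(x/6+250-.42,y/6+170-.42)
pt=lambda x,y:(x/5+210-.4,y/5+190-.4)
def nx(P): q=P[:2]-N0;return (q@d).round(1),(q@l).round(1)
def pr(n,F,p,a,b,z):
  A=onz(F,*p(*a),z);B=onz(F,*p(*b),z);print(n,nx(A),nx(B),nx((A+B)/2),np.linalg.norm(A-B).round(1))
pr('nose',g,p,(217,528),(478,532),31)
pr('bar f',g,p,(250,345),(452,348),82)
pr('bar r',g,p,(258,272),(445,275),60)
pr('nose edge top',f,pt,(443,127),(352,302),56)
pr('rails top',f,pt,(440,126),(345,308),26)
pr('rails far',f,pt,(218,14),(115,203),26)
```

```text
nose (np.float64(53.8), np.float64(-42.1)) (np.float64(52.0), np.float64(41.8)) (np.float64(52.9), np.float64(-0.2)) 83.9
bar f (np.float64(23.3), np.float64(-33.1)) (np.float64(21.8), np.float64(32.1)) (np.float64(22.6), np.float64(-0.5)) 65.3
bar r (np.float64(-87.7), np.float64(-33.6)) (np.float64(-89.0), np.float64(32.7)) (np.float64(-88.4), np.float64(-0.5)) 66.3
nose edge top (np.float64(48.8), np.float64(-39.7)) (np.float64(48.5), np.float64(38.4)) (np.float64(48.6), np.float64(-0.7)) 78.1
rails top (np.float64(53.4), np.float64(-44.1)) (np.float64(53.1), np.float64(39.3)) (np.float64(53.3), np.float64(-2.4)) 83.5
rails far (np.float64(155.4), np.float64(-44.0)) (np.float64(155.7), np.float64(43.9)) (np.float64(155.5), np.float64(-0.1)) 87.9
```

Request:
step_arm --pt "2 4.1 0 0 0.1" --pt "2 4.1 0.1 0 0.1" --pt "2 4.1 0 0 0.1" --pt "1.9 4 0.1 0 0.1" --pt "1.9 4 0 0 0.1"

```text
clock: 12.28
eef_pos: [377.0, -258.8, 42.8]
orientation: [0.154, 0.689, -0.163, 0.689]
wrist_force: [-8.8, -15.8, 10.8]
finger_gap: 13.1
```

Request:
step_arm --pt "1.9 4 0 0 0.1" --pt "0 0 0 0 0.1"

```text
clock: 12.52
eef_pos: [379.2, -255.2, 43.1]
orientation: [0.154, 0.689, -0.163, 0.69]
wrist_force: [-8.4, -15.4, 11.5]
finger_gap: 13.3
```

Run:
```python
from st import *;st()
```

```text
t 12.53 eef [ 379.2 -255.2   43.1] toolx [-0.002 -0.014 -1.   ] jaw yaw 64.08 q6 -0.13
 nest x,y -67.0 -4.4 F along,lat,z -17.48 0.85 11.46 tq [-3.25  1.68  0.08] gap 13.304847113030766
```

Run:
```python
from st import *
from h import *
from cell import vision
f=vision.grab_frame("scene");crop(f,250,370,170,270,6,"pics/scene7.png")
f=vision.grab_frame("top");crop(f,210,370,190,310,5,"pics/top7.png")
```

```text
(no output)
```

View pics/scene7.png

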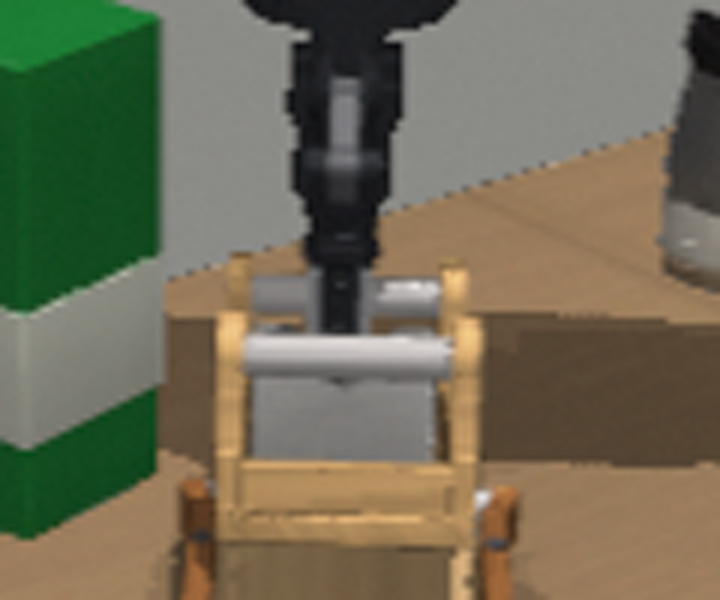

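View pics/top7.png

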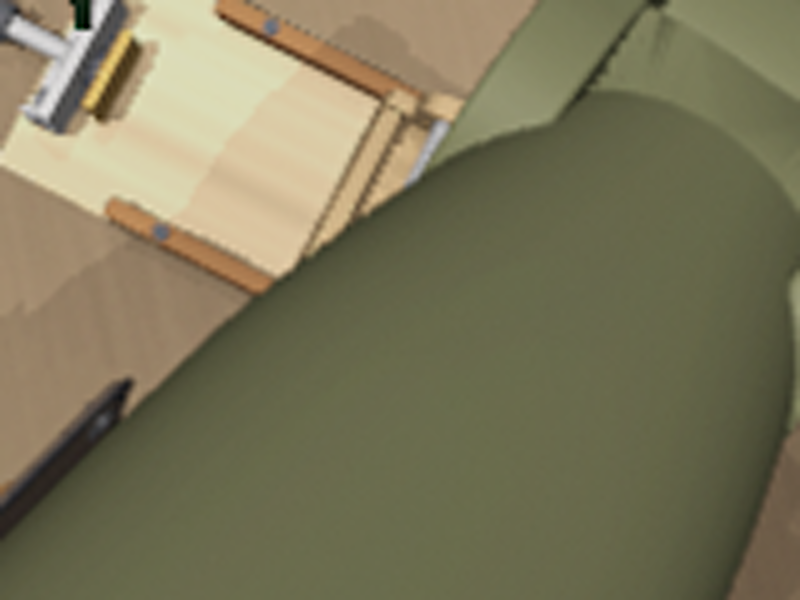

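Request:
step_arm --pt "-0.8 0.4 1.5 0 0.1" --pt "-0.8 0.4 1.5 0 0.1" --pt "0 0 0 0 0.1"

```text
clock: 13.0
eef_pos: [378.8, -252.5, 45.6]
orientation: [0.156, 0.688, -0.161, 0.69]
wrist_force: [-1.9, -10.1, 3.9]
finger_gap: 13.3
```

Run:
```python
from st import *;st()
```

```text
t 13.0 eef [ 378.8 -252.5   45.6] toolx [ 0.001 -0.009 -1.   ] jaw yaw 64.11 q6 -0.13
 nest x,y -64.7 -2.9 F along,lat,z -9.95 -2.67 3.88 tq [-2.11  0.28 -0.08] gap 13.255451286792052
```

Request:
step_arm --pt "0.8 2.2 1.5 0 0.1" --pt "0.7 2.1 2 0 0.1" --pt "0.7 2.1 2.5 0 0.1" --pt "0.8 2.1 2.5 0 0.1" --pt "0 0 0 0 0.1"

```text
clock: 13.62
eef_pos: [381.8, -243.8, 54.2]
orientation: [0.155, 0.688, -0.161, 0.69]
wrist_force: [-2.0, -9.9, 6.1]
finger_gap: 13.4
```

Run:
```python
from st import *;st()
from h import *
from cell import vision
f=vision.grab_frame("scene");crop(f,250,370,170,270,6,"pics/scene8.png")
```

```text
t 13.62 eef [ 381.8 -243.8   54.2] toolx [ 0.001 -0.009 -1.   ] jaw yaw 64.13 q6 -0.11
 nest x,y -55.6 -1.7 F along,lat,z -9.75 -2.54 6.13 tq [-2.02  0.55 -0.03] gap 13.393209599647358
```

View pics/scene8.png

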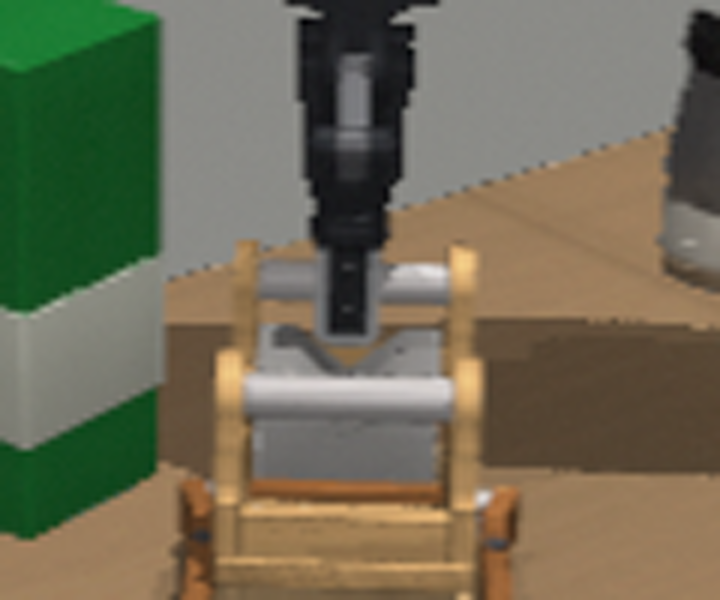

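```bash
cat >> st.py <<'E'
from h import *
g0=load("pics/scene0.npz")
p6=lambda x,y:(x/6+250-.42,y/6+170-.42)
def nx(P): q=P[:2]-N0;return (q@d).round(1),(q@l).round(1)
def pr(n,a,b,z):
  A=onz(g0,*p6(*a),z);B=onz(g0,*p6(*b),z);print(n,nx(A),nx(B),nx((A+B)/2),np.linalg.norm(A-B).round(1))
E
python3 - <<'E'
from st import *
pr('rear',(258,280),(450,285),74)
pr('front',(243,395),(455,400),76)
pr('nose',(217,585),(476,590),20)
E
```

```text
rear (np.float64(-48.2), np.float64(-32.6)) (np.float64(-47.9), np.float64(33.1)) (np.float64(-48.0), np.float64(0.3)) 65.7
front (np.float64(48.6), np.float64(-34.5)) (np.float64(48.4), np.float64(32.8)) (np.float64(48.5), np.float64(-0.8)) 67.2
nose (np.float64(71.9), np.float64(-41.3)) (np.float64(70.9), np.float64(41.1)) (np.float64(71.4), np.float64(-0.1)) 82.4
```

Request:
step_arm --pt "1.9 4 4 0 0.1" --pt "1.9 4 4 0 0.1" --pt "1.9 4 3 0 0.1" --pt "0 0 0 0 0.1"

```text
clock: 14.18
eef_pos: [387.4, -230.2, 64.9]
orientation: [0.156, 0.688, -0.16, 0.69]
wrist_force: [-0.2, -4.8, 5.9]
finger_gap: 13.1
```

Run:
```python
from st import *;st()
```

```text
t 14.18 eef [ 387.4 -230.2   64.9] toolx [ 0.001 -0.006 -1.   ] jaw yaw 64.17 q6 -0.08
 nest x,y -40.9 -0.9 F along,lat,z -4.43 -1.93 5.88 tq [-1.12  0.32 -0.05] gap 13.101346196762506
```

Request:
step_arm --pt "2.2 4.5 -0.6 0 0.1" --pt "2.2 4.5 -0.9 0 0.1" --pt "2.2 4.5 -0.8 0 0.1" --pt "2.2 4.5 -0.8 0 0.1" --pt "2.2 4.5 -0.8 0 0.1"

```text
clock: 14.8
eef_pos: [398.6, -209.3, 61.8]
orientation: [0.155, 0.688, -0.161, 0.69]
wrist_force: [-5.3, -9.0, 15.3]
finger_gap: 13.3
```

Run:
```python
from st import *;st()
from cell import vision
f=vision.grab_frame("scene");crop(f,250,370,170,270,6,"pics/scene9.png")
```

```text
t 14.8 eef [ 398.6 -209.3   61.8] toolx [ 0.002 -0.009 -1.   ] jaw yaw 64.11 q6 -0.03
 nest x,y -17.2 -1.9 F along,lat,z -10.46 0.88 15.3 tq [-1.99  0.87  0.05] gap 13.275668657766609
```

View pics/scene9.png

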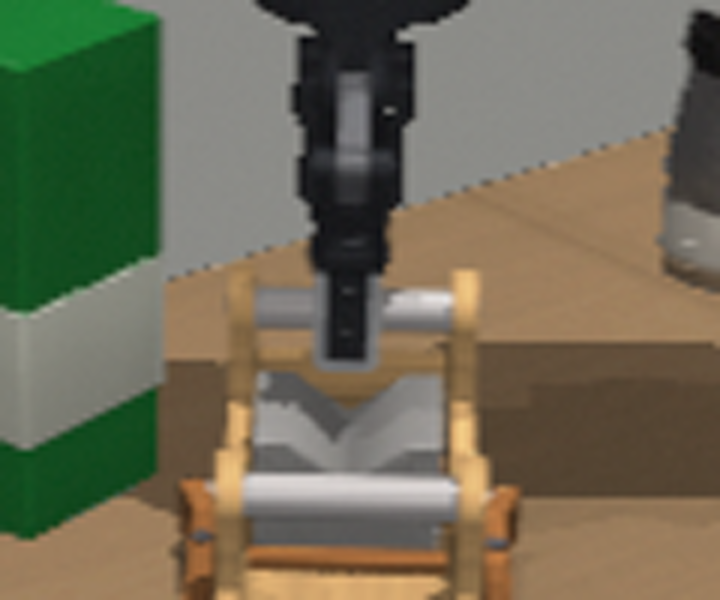

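Request:
step_arm --pt "0 0 1.2 0 0.1" --pt "2.2 4.5 0 0 0.1" --pt "2.2 4.5 -0.5 0 0.1" --pt "2.2 4.5 -0.5 0 0.1" --pt "2.2 4.5 -0.5 0 0.1"

```text
clock: 15.48
eef_pos: [406.4, -187.8, 59.3]
orientation: [0.157, 0.689, -0.158, 0.689]
wrist_force: [-0.4, -5.0, -1.0]
finger_gap: 13.1
```

Run:
```python
from st import *;st()
```

```text
t 15.47 eef [ 406.4 -187.8   59.3] toolx [-0.    -0.002 -1.   ] jaw yaw 64.2 q6 0.02
 nest x,y 5.6 0.5 F along,lat,z -4.63 -1.84 -0.95 tq [-1.02 -0.1  -0.02] gap 13.144374246874104
```

Request:
step_arm --pt "2.2 4.5 -0.6 0 0.1" --pt "2.2 4.5 -0.6 0 0.1" --pt "2.2 4.5 -0.5 0 0.1" --pt "1.7 3.6 -0.5 0 0.1" --pt "0 0 0 0 0.1"

```text
clock: 16.1
eef_pos: [414.8, -170.5, 57.2]
orientation: [0.157, 0.689, -0.158, 0.689]
wrist_force: [1.2, -4.3, -0.6]
finger_gap: 13.2
```

Run:
```python
from st import *;st()
from cell import vision
f=vision.grab_frame("scene");crop(f,250,370,170,270,6,"pics/scene10.png")
f=vision.grab_frame("top");crop(f,210,370,190,310,5,"pics/top10.png")
```

```text
t 16.1 eef [ 414.8 -170.5   57.2] toolx [ 0.    -0.001 -1.   ] jaw yaw 64.23 q6 0.06
 nest x,y 24.8 0.5 F along,lat,z -3.38 -2.99 -0.59 tq [-0.91 -0.17  0.07] gap 13.245149795058126
```

View pics/scene10.png

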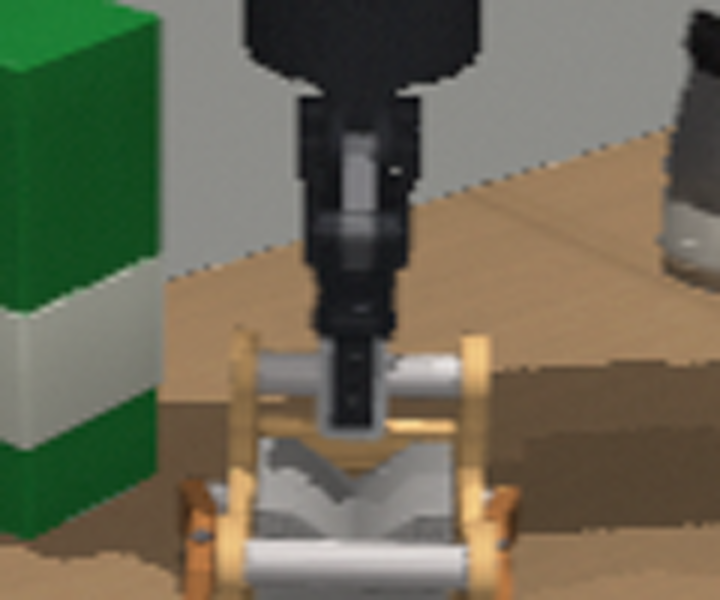

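View pics/top10.png

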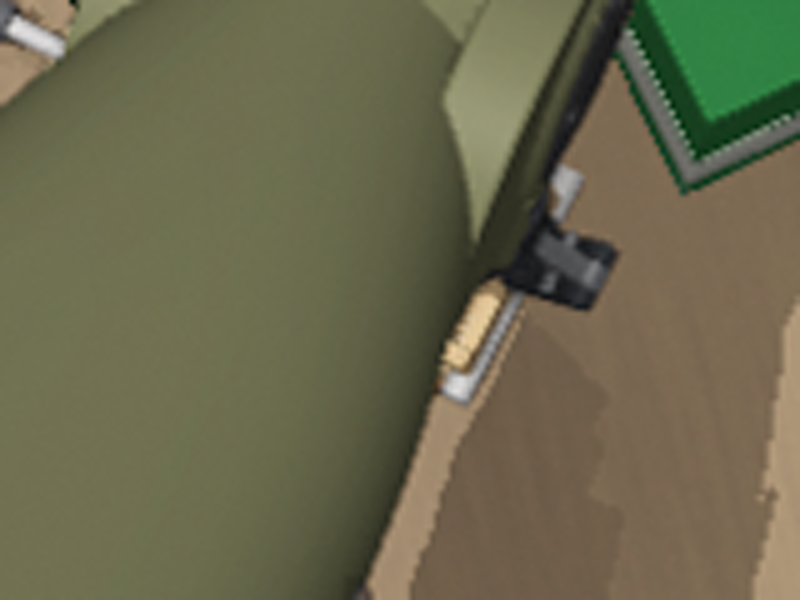

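Request:
step_arm --pt "1.3 2.7 -0.3 0 0.1" --pt "1.3 2.7 -0.3 0 0.1" --pt "1.1 2.3 -0.3 0 0.1" --pt "0 0 0 0 0.1"

```text
clock: 16.7
eef_pos: [418.4, -162.7, 56.3]
orientation: [0.158, 0.689, -0.158, 0.689]
wrist_force: [1.4, -4.9, -2.3]
finger_gap: 13.0
```

Run:
```python
from st import *;st()
```

```text
t 16.7 eef [ 418.4 -162.7   56.3] toolx [ 0.    -0.001 -1.   ] jaw yaw 64.21 q6 0.08
 nest x,y 33.4 0.5 F along,lat,z -3.75 -3.42 -2.27 tq [-0.87 -0.36 -0.03] gap 12.995801602270022
```

Request:
step_arm --pt "0.9 1.8 -0.3 0 0.1" --pt "0.9 1.8 -0.3 0 0.1" --pt "0 0 -1.5 0 0.1" --pt "0 0 0 0 0.1"

```text
clock: 17.2
eef_pos: [420.2, -159.2, 54.2]
orientation: [0.158, 0.689, -0.158, 0.689]
wrist_force: [1.8, -5.2, -2.0]
finger_gap: 13.3
```

Run:
```python
from st import *;st()
```

```text
t 17.2 eef [ 420.2 -159.2   54.2] toolx [ 0.    -0.001 -1.   ] jaw yaw 64.2 q6 0.09
 nest x,y 37.3 0.5 F along,lat,z -3.92 -3.86 -1.95 tq [-0.87 -0.32 -0.02] gap 13.281232204717195
```

Run:
```python
from st import *
f=load("pics/top0.npz")
pt=lambda x,y:(x/3.6+200-.36,y/3.6+170-.36)
for a in((135,98),(108,156),(121,127)): print(nx(onz(f,*pt(*a),42)))
print([nx(onz(f,*pt(*a),46)) for a in((120,66),(72,162))])
```

```text
(np.float64(176.6), np.float64(-18.7))
(np.float64(174.3), np.float64(17.1))
(np.float64(175.7), np.float64(-0.7))
[(np.float64(191.8), np.float64(-30.5)), (np.float64(189.6), np.float64(29.6))]
```

Request:
step_arm --pt "0.4 -0.2 -1.5 0 0.1" --pt "0 0 -1.5 0 0.1" --pt "0 0 0 0 0.1"

```text
clock: 17.58
eef_pos: [420.2, -159.1, 51.0]
orientation: [0.158, 0.689, -0.158, 0.689]
wrist_force: [1.3, -5.8, -1.7]
finger_gap: 12.8
```

Run:
```python
from st import *;st()
```

```text
t 17.57 eef [ 420.2 -159.1   51. ] toolx [-0. -0. -1.] jaw yaw 64.21 q6 0.09
 nest x,y 37.4 0.5 F along,lat,z -4.64 -3.64 -1.66 tq [-0.9  -0.27  0.01] gap 12.819892734004984
```

Request:
step_arm --pt "0 0 -1.5 0 0.1" --pt "0 0 -1.5 0 0.1" --pt "0 0 -1 0 0.1" --pt "0 0 0 0 0.1"

```text
clock: 18.08
eef_pos: [420.3, -159.0, 47.1]
orientation: [0.158, 0.689, -0.158, 0.689]
wrist_force: [1.6, -4.9, -2.7]
finger_gap: 12.8
```

Run:
```python
from st import *;st()
```

```text
t 18.07 eef [ 420.3 -159.    47.1] toolx [-0.  0. -1.] jaw yaw 64.21 q6 0.09
 nest x,y 37.5 0.5 F along,lat,z -3.75 -3.55 -2.68 tq [-0.87 -0.33  0.08] gap 12.779353958581213
```

Request:
step_arm --pt "0 0 -1 0 0.1" --pt "0 0 -0.5 0 0.1" --pt "0 0 0 0 0.1"

```text
clock: 18.45
eef_pos: [420.3, -159.1, 45.7]
orientation: [0.158, 0.689, -0.158, 0.689]
wrist_force: [1.2, -4.9, -1.2]
finger_gap: 13.6
```

Run:
```python
from st import *;st()
```

```text
t 18.45 eef [ 420.3 -159.1   45.7] toolx [ 0.  0. -1.] jaw yaw 64.21 q6 0.09
 nest x,y 37.5 0.4 F along,lat,z -3.95 -3.2 -1.21 tq [-0.84 -0.27 -0.01] gap 13.57194986176475
```

Request:
step_arm --pt "0 0 -1 0 0.1" --pt "0 0 0 0 0.1" --pt "0 0 0 0 0.1"

```text
clock: 18.82
eef_pos: [420.3, -159.1, 44.7]
orientation: [0.158, 0.689, -0.158, 0.689]
wrist_force: [0.2, -5.6, -0.5]
finger_gap: 13.4
```

Run:
```python
from st import *;st()
```

```text
t 18.82 eef [ 420.3 -159.1   44.7] toolx [ 0. -0. -1.] jaw yaw 64.21 q6 0.09
 nest x,y 37.5 0.4 F along,lat,z -4.97 -2.66 -0.49 tq [-0.86 -0.19  0.  ] gap 13.377827759090213
```

Request:
step_arm --pt "0 0 -1 0 0.1" --pt "0 0 0 0 0.1" --pt "0 0 0 0 0.1"

```text
clock: 19.2
eef_pos: [420.4, -159.1, 44.5]
orientation: [0.158, 0.689, -0.158, 0.689]
wrist_force: [-3.6, -3.7, 10.7]
finger_gap: 13.3
```

Run:
```python
from st import *;st()
from cell import vision
f=vision.grab_frame("scene");crop(f,250,370,190,290,6,"pics/scene11.png")
```

```text
t 19.2 eef [ 420.4 -159.1   44.5] toolx [ 0. -0. -1.] jaw yaw 64.21 q6 0.09
 nest x,y 37.5 0.4 F along,lat,z -4.91 1.65 10.73 tq [-0.62  0.58  0.06] gap 13.255699721248355
```

View pics/scene11.png

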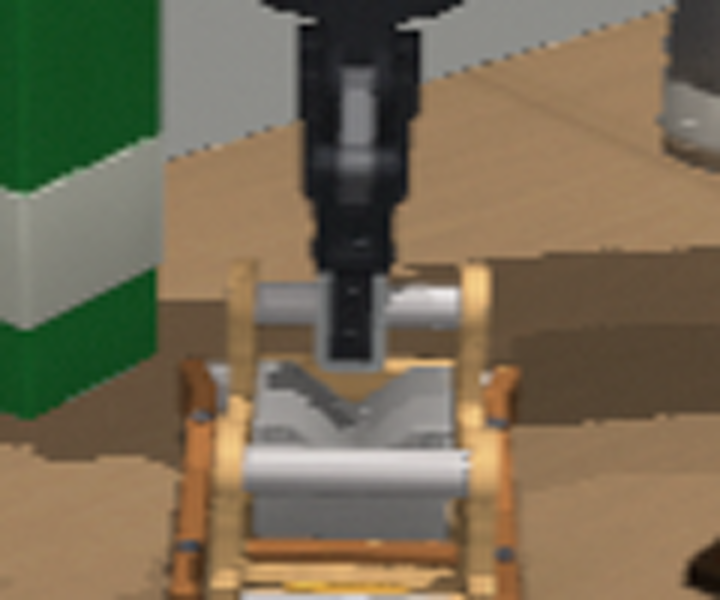

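Request:
step_arm --pt "0 0 0.5 0 0.1" --pt "0.4 0.9 0 0 0.1" --pt "0 0 0 0 0.1"

```text
clock: 19.62
eef_pos: [420.4, -159.0, 44.6]
orientation: [0.157, 0.689, -0.159, 0.689]
wrist_force: [-2.6, -7.4, 5.4]
finger_gap: 13.2
```

```bash
python3 -c "
from st import *;st()"
```

```text
t 19.62 eef [ 420.4 -159.    44.6] toolx [-0.001 -0.002 -1.   ] jaw yaw 64.19 q6 0.09
 nest x,y 37.5 0.3 F along,lat,z -7.79 -0.89 5.42 tq [-1.39  0.5  -0.02] gap 13.241128130569887
```

Request:
step_arm --pt "0.4 0.9 0 0 0.1" --pt "0 0 0 0 0.1"

```text
clock: 19.88
eef_pos: [420.8, -158.3, 44.6]
orientation: [0.157, 0.689, -0.159, 0.689]
wrist_force: [-2.9, -7.7, 6.0]
finger_gap: 13.3
```

```bash
python3 -c "
from st import *;st()"
```

```text
t 19.88 eef [ 420.8 -158.3   44.6] toolx [-0.001 -0.003 -1.   ] jaw yaw 64.18 q6 0.09
 nest x,y 38.3 0.3 F along,lat,z -8.17 -0.68 5.96 tq [-1.55  0.52  0.04] gap 13.281450631454687
```

Request:
step_arm --pt "0.4 0.9 0 0 0.1" --pt "0 0 0 0 0.1"

```text
clock: 20.12
eef_pos: [421.2, -157.5, 44.6]
orientation: [0.157, 0.689, -0.159, 0.689]
wrist_force: [-3.1, -7.0, 5.4]
finger_gap: 13.2
```

```bash
python3 -c "
from st import *;st()"
```

```text
t 20.12 eef [ 421.2 -157.5   44.6] toolx [-0.001 -0.003 -1.   ] jaw yaw 64.18 q6 0.09
 nest x,y 39.3 0.3 F along,lat,z -7.61 -0.24 5.44 tq [-1.54  0.56 -0.02] gap 13.196548698578418
```

Request:
step_arm --pt "0.4 0.9 0 0 0.1" --pt "0 0 0 0 0.1"

```text
clock: 20.38
eef_pos: [421.6, -156.6, 44.6]
orientation: [0.157, 0.689, -0.159, 0.689]
wrist_force: [-2.5, -7.7, 6.6]
finger_gap: 13.2
```

```bash
python3 -c "
from st import *;st()"
```

```text
t 20.38 eef [ 421.6 -156.6   44.6] toolx [-0.001 -0.003 -1.   ] jaw yaw 64.18 q6 0.1
 nest x,y 40.3 0.3 F along,lat,z -7.98 -1.07 6.58 tq [-1.49  0.46  0.03] gap 13.249915023626844
```

Request:
step_arm --pt "0.4 0.9 0 0 0.1" --pt "0 0 0 0 0.1"

```text
clock: 20.62
eef_pos: [422.1, -155.7, 44.6]
orientation: [0.157, 0.689, -0.159, 0.689]
wrist_force: [-2.6, -7.4, 5.9]
finger_gap: 13.1
```

```bash
python3 -c "
from st import *;st()"
```

```text
t 20.62 eef [ 422.1 -155.7   44.6] toolx [-0.001 -0.003 -1.   ] jaw yaw 64.18 q6 0.1
 nest x,y 41.3 0.3 F along,lat,z -7.79 -0.92 5.91 tq [-1.56  0.46  0.02] gap 13.060514381902351
```

Request:
step_arm --pt "0.4 0.9 0 0 0.1" --pt "0 0 0 0 0.1"

```text
clock: 20.88
eef_pos: [422.5, -154.8, 44.6]
orientation: [0.157, 0.689, -0.159, 0.689]
wrist_force: [-2.0, -8.3, 5.2]
finger_gap: 13.4
```

```bash
python3 -c "
from st import *;st()"
```

```text
t 20.88 eef [ 422.5 -154.8   44.6] toolx [-0.001 -0.003 -1.   ] jaw yaw 64.18 q6 0.1
 nest x,y 42.2 0.4 F along,lat,z -8.38 -1.84 5.22 tq [-1.59  0.48 -0.01] gap 13.360808531430122
```

Request:
step_arm --pt "0.4 0.9 0 0 0.1" --pt "0 0 0 0 0.1"

```text
clock: 21.12
eef_pos: [422.8, -154.1, 44.6]
orientation: [0.157, 0.689, -0.159, 0.689]
wrist_force: [-1.9, -8.0, 4.9]
finger_gap: 13.1
```

Request:
step_arm --pt "0.4 0.9 0 0 0.1" --pt "0 0 0 0 0.1"

```text
clock: 21.38
eef_pos: [422.8, -154.1, 44.6]
orientation: [0.156, 0.689, -0.16, 0.689]
wrist_force: [-4.3, -12.0, 5.3]
finger_gap: 13.3
```

Request:
step_arm --pt "0.2 0.45 0 0 0.1" --pt "0 0 0 0 0.1" --pt "0 0 0 0 0.1"

```text
clock: 21.75
eef_pos: [422.8, -154.2, 44.6]
orientation: [0.156, 0.689, -0.161, 0.689]
wrist_force: [-5.4, -12.8, 6.1]
finger_gap: 13.3
```

```bash
python3 -c "
from st import *;st()"
```

```text
t 21.75 eef [ 422.8 -154.2   44.6] toolx [-0.002 -0.006 -1.   ] jaw yaw 64.13 q6 0.11
 nest x,y 43.0 0.3 F along,lat,z -13.89 -0.7 6.11 tq [-2.64  0.96  0.09] gap 13.29234934652548
```

Request:
step_arm --pt "0.13 0.27 0 0 0.1" --pt "0 0 0 0 0.1" --pt "0 0 0 0 0.1"

```text
clock: 22.12
eef_pos: [422.8, -154.1, 44.6]
orientation: [0.156, 0.689, -0.161, 0.689]
wrist_force: [-5.5, -14.4, 6.6]
finger_gap: 12.8
```

```bash
python3 -c "
from st import *;st()"
```

```text
t 22.12 eef [ 422.8 -154.1   44.6] toolx [-0.002 -0.007 -1.   ] jaw yaw 64.12 q6 0.11
 nest x,y 43.0 0.3 F along,lat,z -15.4 -1.34 6.62 tq [-2.92  0.98  0.06] gap 12.82723462294827
```

Request:
step_arm --pt "0 0 0 0 0.35" --pt "0 0 0 0 0.35" --pt "0 0 0 0 0.35"

```text
clock: 22.5
eef_pos: [423.5, -150.4, 43.9]
orientation: [0.158, 0.69, -0.157, 0.689]
wrist_force: [-0.6, 0.5, -0.7]
finger_gap: 29.8
```

```bash
python3 -c "
from st import *;st()"
```

```text
t 22.5 eef [ 423.5 -150.4   43.9] toolx [-0.001  0.001 -1.   ] jaw yaw 64.24 q6 0.11
 nest x,y 46.7 1.3 F along,lat,z 0.19 0.81 -0.71 tq [ 0.02 -0.02 -0.02] gap 29.792500059262107
```

Request:
step_arm --pt "-1.5 -3.1 0 0 0.35" --pt "0 0 5 0 0.35" --pt "0 0 20 0 0.35" --pt "0 0 50 0 0.35" --pt "0 0 50 0 0.35"

```text
clock: 23.12
eef_pos: [421.9, -154.0, 170.7]
orientation: [0.158, 0.69, -0.158, 0.689]
wrist_force: [0.7, -0.9, 0.3]
finger_gap: 30.0
```

Request:
step_arm --pt "10 40 20 0 0.35" --pt "10 60 0 0 0.35" --pt "0 60 0 0 0.35" --pt "0 60 0 0 0.35" --pt "-10 60 0 0 0.35"

```text
clock: 23.75
eef_pos: [432.6, 127.8, 189.8]
orientation: [0.158, 0.689, -0.158, 0.69]
wrist_force: [0.4, -0.2, 0.1]
finger_gap: 29.9
```

Request:
step_arm --pt "-10 60 0 0 0.35" --pt "-20 60 0 0 0.35" --pt "0 40 0 0 0.35" --pt "0 0 0 0 0.35"

```text
clock: 24.25
eef_pos: [402.3, 287.6, 189.5]
orientation: [0.157, 0.69, -0.156, 0.69]
wrist_force: [-0.7, -0.1, -0.3]
finger_gap: 30.0
```

Run:
```python
from st import *;st()
from cell import vision
f=vision.grab_frame("scene");crop(f,210,370,190,340,4,"pics/scene12.png")
f=vision.grab_frame("top");crop(f,200,420,170,320,3.6,"pics/top12.png")
```

```text
t 24.25 eef [402.3 287.6 189.5] toolx [ 0.     0.001 -1.   ] jaw yaw 64.45 q6 1.07
 nest x,y 431.8 211.1 F along,lat,z -0.41 0.53 -0.27 tq [-0.    0.01 -0.01] gap 30.03173791855659
```

View pics/scene12.png

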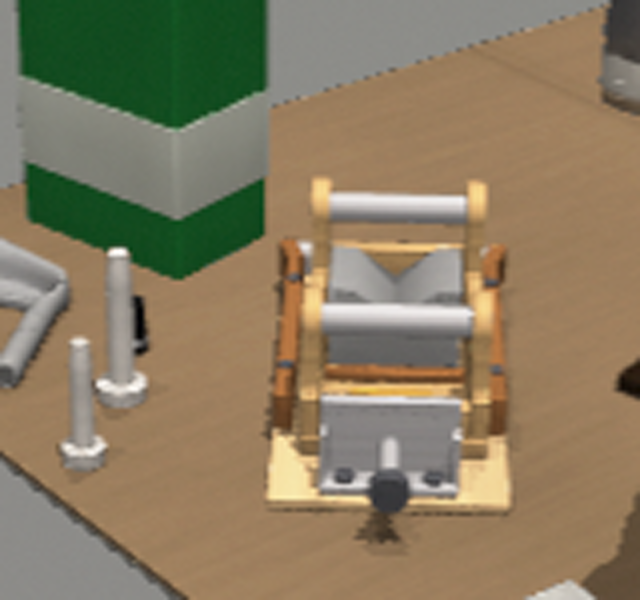

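View pics/top12.png

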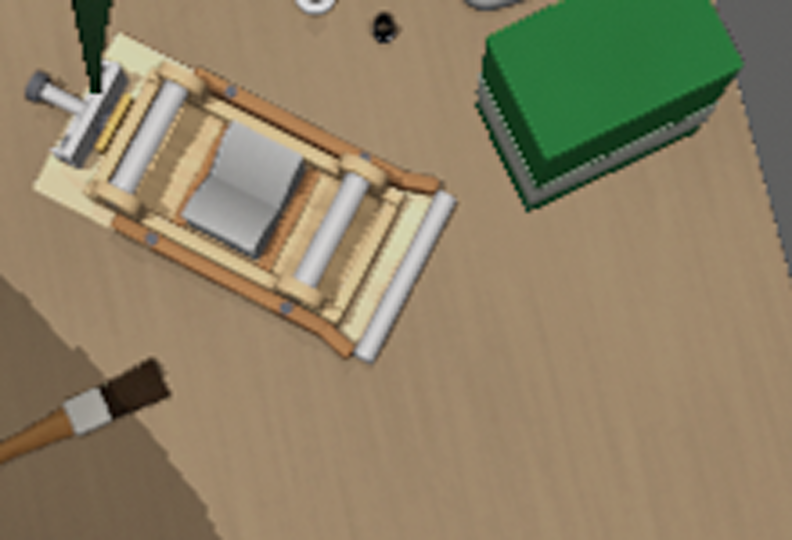

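Run:
```python
from m import *
from st import nx
from cell import vision
f=vision.grab_frame("top")
crop(f,212,262,180,230,12,"pics/top13.png")
for a,r,e1,e2 in bars(f,200,420,180,310):
    print(a,np.round(r[0],1),[nx(onz(f,*r[0],z)) for z in(20,62,68)],np.round(r[1],1))
```

```text
158 [219.1 197.6] [(np.float64(213.6), np.float64(-3.5)), (np.float64(203.1), np.float64(1.4)), (np.float64(201.6), np.float64(2.1))] [15.1 31. ]
188 [241.1 207.6] [(np.float64(163.7), np.float64(-5.6)), (np.float64(155.0), np.float64(-0.6)), (np.float64(153.8), np.float64(0.1))] [ 6.1 33.2]
305 [270.3 214.4] [(np.float64(103.9), np.float64(-20.4)), (np.float64(97.4), np.float64(-14.8)), (np.float64(96.5), np.float64(-14.0))] [21.7 15.2]
204 [291.4 233.2] [(np.float64(47.8), np.float64(-5.6)), (np.float64(43.4), np.float64(-0.6)), (np.float64(42.8), np.float64(0.1))] [ 6.1 33.2]
277 [309.8 244.8] [(np.float64(3.7), np.float64(-1.4)), (np.float64(0.9), np.float64(3.4)), (np.float64(0.5), np.float64(4.1))] [ 9.8 51. ]
172 [261.6 230.8] [(np.float64(103.9), np.float64(17.7)), (np.float64(97.4), np.float64(21.9)), (np.float64(96.5), np.float64(22.4))] [21.6  8.8]
84 [223.7 283.9] [(np.float64(121.0), np.float64(147.4)), (np.float64(113.9), np.float64(146.8)), (np.float64(112.9), np.float64(146.7))] [8.5 9.4]
```

View pics/top13.png

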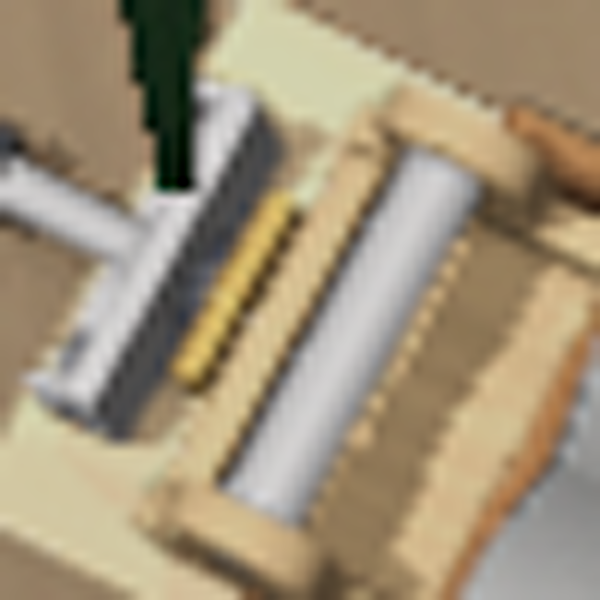

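Run:
```python
from cell import bot,sensors
print(bot.hand_in(),sensors.sense()["clock"])
```

```text
the job is handed in; nothing more can be done
the job is handed in; nothing more can be done
```

The tray is in the nest, flat on the floor behind the bar and against the brass pad, and the job was handed in at about 24 s. I laid its front end on the bar with the tail still on the table. I then let go, took the rear bar and pushed the tray in over the bar, pressed it against the pad, opened the fingers and moved the arm away.

- **Pressing force:** The tray stopped dead against the pad. The wrist then showed about 15.4 N along the push, against about 7.9 N while it was sliding, with about 6 N bearing down. That puts the force on the pad at about 7.5 N. This is worked out from the difference, not measured at the pad, but it cannot have been more than the 15.4 N total.
- **Final pictures:** The rear bar is still where I released it (43 mm into the nest). The tray is between the rails and clear behind the bar, the V block is between its cleats, and the mandrels and ferrule have not visibly moved. No force shows on the gripper.
- **What disagreed:**
  - The two cameras differed by up to 8 mm along the nest and about 2.5 mm sideways, so I corrected the sideways position on the way in and found the pad by feel.
  - Just before the tray tipped over the bar, the push rose to about 17 N with the tray about 2 mm off to one side. I eased it by lifting and shifting it back.
  - In the top view a thin dark line shows between the pad and the tray wall. I take it to be the pad's own front face, because the force and the position both indicate contact.

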